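Fetch the dropper bottle out of the test-kit box

TASK

Swing the lid of the grey kit box up by its wire handle and over backwards until it stays open by itself. Then lift the tall slim dropper bottle (not the short wide jar beside it) out of the box and stand it upright inside the shallow steel tray, leaving the lid open.

Things in the scene. Friction and masses are not known exactly. Their poses are not given: they have to be found in the camera images.
- lid (a joint): Lid of the fixed grey kit box (outside 150 front to back x 240 x 80 mm high, walls and floor 4 mm), hinged along the box's far rim. Angle in rad: 0 = shut, level; grows as the front edge rises; 1.9 = against its stop, leaning back past upright. Free hinge: below about 1.5 it falls shut, above 1.6 it falls open and stays. Plate 150 x 240 x 6 mm, about 0.25 kg.
- lid_handle (a point): Middle of the lid's handle: a level steel bar 10 mm thick, 100 long, parallel to the hinge, on two arms 46 mm out from the lid's front edge in its plane, 83 mm above the table when shut; 41 mm free from bar to box. Axes turn with the lid: x from bar to hinge (box front to back), y along the bar, z out of the lid's top. Hinge axis: parallel to y, 196 mm along +x and 3 mm along -z from here.
- bottle_mid (a point): White plastic dropper bottle, loose, upright on the box floor, 50 to 60 mm left or right of the box's middle; in the other half stands a white jar 49 mm wide, 40 high. Bottle 70 mm high; round body 32 mm across up to 48 mm height, then a nozzle about 17 mm across; about 40 g. Point: on its axis half-way up, 35 mm above its underside; z up along its axis.
- tray_floor (a point): Shallow empty steel tray, fixed on the table on the other side of the work area from the box: outside 160 mm (x) x 120 mm (y), rim 18 mm above the table, walls and floor 3 mm thick. Point: centre of the tray's inner floor, 3 mm above the table. x and y along its sides, z up.
Things that resemble listed ones, but are neither listed nor needed, are in the scene too. What is meant by the part that bears tray_floor is not green, and is the smaller of those in its own colour.

How it is judged:
By the outcome, as a careful person would: the job done as asked, in the order asked, and still so for the second after the job is handed in, with the robot touching nothing.
It also fails if it takes over 58 s, if anything falls off the work surface, if the arm or the gripper's body presses on something with over 40 N, if the wrist force passes 120 N, or if a joint passes its speed limit or range.

ROBOT

A 7-joint arm with a two-finger parallel gripper is mounted at the origin on the work surface. World frame = base frame: x ahead of the robot, y to its left, z up, the work surface at z = 0. Lengths are in m, angles in rad, forces in N, time in s.
With the tool pointing down it reaches from about 0.4 to 0.85 m from the base axis. Payload 4.5 kg.
Tool frame: the origin (TCP) lies on the centre line of the jaws, within the pads' length; the fingertips stand 14 mm ahead of it and the grasp point (between the pads) lies 5 mm behind it (nose_length is the distance from the TCP to the fingertips, in m); x points along the fingers, y is the direction in which the jaws open and shut, and the axes are right-handed (so a half turn about x gives the same grasp; the last joint's range is limited). The gripper opens to 88 mm and grips with 3 to 60 N. Pads are 18 mm wide; open, the fingers measure 123 mm over their backs; the gripper's body (75 mm by 187 mm) begins 45 mm behind the grasp point.
Start: joints at [-1.142, 0.689, -0.195, 1.565, 0.157, 0.902, -0.215], TCP at [0.24, 0.577, 0.253] pointing down, gripper open.
Joint ranges: [-3.01, 3.01], [-0.46, 2.08], [-1.47, 1.51], [0.13, 2.56], [-1, 4.14], [0.04, 2.09], [-2.66, 2.66]. Speed limits (rad/s): [2.57, 2.57, 3.14, 3.14, 3.14, 3.14, 3.14].

INTERFACE

Orientations are given as a unit quaternion [x, y, z, w].
In Python, from plant import get_state, snapshot, camera_params, finish_job, boxes_of, silhouettes, spot_point, nose_length gives the robot as it stands.
- The arm moves only by the tool apply_moves, never from a script. Its arguments are lists of equal length, an entry for each row: "delta_pos": the shift along the tool's x, y, z in cm, a list of three; "yaw": the turn about the tool's x in rad; "gripper": the opening in per cent of the stroke, from 0 (shut) to 100 (fully open). A call has 1 to 10 rows; each row is the pose to reach, as a shift and turn from the pose measured when the call began, along the tool's axes at that moment; what a row does not reach only later rows make up. A row lasts 1/12 s, in which the tool goes at most 41.7 mm and 7.16 degrees, less where a joint would pass 70% of its speed; a pose out of reach is approached as far as the arm can. A call with a gripper value outside its range is refused whole. The fingers move at their own pace and stop on an object; "force" is the grip in N (left out, the last holds). Time passes only in rows, so rows that repeat a pose let the fingers close. It gives the time, the measured TCP pose, the force and the opening at its end, in the units of the state.
- get_state(): the state, without advancing time (a new reading comes with each control period).
- snapshot(name): name is "side" or "top" or "wrist"; returns the picture (384x512x3 uint8, red, green, blue); there is no depth.
- camera_params(name): a dict with "fovy" (degrees; the focal length in pixels is half the picture's height over the tangent of half this angle, whatever the lens; pixels are square), "cx", "cy" (the principal point, pixels), "position" and "orientation" of the camera in the world. Camera axes: x right, y down, z forward; pixel columns grow to the right and rows downward; lengths in m; the calibration is good to about 2 mm. A picture is of the moment at which its call begins: read the wrist's pose just before it. camera_params takes no time and is no camera call; for the wrist camera it gives the pose at the moment of the call.
- finish_job(): hands the job in, once; it reports no verdict.
Trained networks look in the newest picture that a camera, given by its name, has taken for a name from the list of things; names that differ only in an ending like _2 or _b are one class to them, and where a whole thing is asked for, a point or a joint stands for the part that bears it (a point fixed in the world has none). Each returns a list of dicts, best first, with "score" (0 to 1); they miss things now and then, are a little off and sometimes report something else, mostly with a low value. They report only what shows in the picture. A call takes as long as a camera call. They do not tell look-alikes from the thing itself.
- boxes_of(thing, camera): "bbox" ([left, top, width, height] in pixels, round what is visible of it).
- silhouettes(thing, camera): "mask" (384x512 bool, what is visible of it) and "bbox" ([left, top, width, height] in pixels, round what is visible of it).
- spot_point(thing, camera): "pixel" ([column, row] in pixels: a listed point, or the origin of a listed thing).
The state is a dict: "clock": time; "q": joint angles; "qd": joint speeds; "joint_torque": joint torques, N m; "tool_pos": TCP position; "eef_rot": TCP orientation; "contact_force": force on the tool from outside, world axes, zero at the start; "moment": the same for the moment, N m; "opening": opening from 0.0 (shut) to 1.0 (fully open).
Only numpy, scipy, OpenCV 4.12 (cv2) and the standard library are available. Lean on these libraries where they do the work, as an engineer would, in place of code of your own. Each camera call takes 0.05 s, during which the arm holds its last target.

## Working session

There is one attempt and no reset: what is moved stays moved. The work goes in short steps, Python scripts to look and compute and a tool call to move; the robot and the scene stay as the last step left them, time stands still between calls to the robot, and variables do not carry over. Pictures are saved under pics/ and viewed, and the job is handed in when it is done.

Besides the shell and the picture viewer there is one more tool, called as name(argument=value, ...) on one line, values as JSON. apply_moves: Moves the arm, as the interface text tells. Its arguments: {"type":"object","properties":{"delta_pos":{"type":"array"},"yaw":{"type":"array"},"gripper":{"type":"array"},"force":{"type":"number"}},"required":["delta_pos","yaw","gripper"]}

```bash
ls; mkdir -p pics; cat > h.py <<'E'
import numpy as np, cv2, json
from scipy.spatial.transform import Rotation as R
from plant import *
def K(c):
    p=camera_params(c); f=192/np.tan(np.radians(p['fovy'])/2); return p,f
def ray(c,px,p=None):
    p=p or camera_params(c); f=192/np.tan(np.radians(p['fovy'])/2)
    d=np.array([(px[0]-p['cx'])/f,(px[1]-p['cy'])/f,1.]); d=R.from_quat(p['orientation']).apply(d)
    return np.array(p['position']),d/np.linalg.norm(d)
def atz(c,px,z,p=None):
    o,d=ray(c,px,p); return o+d*(z-o[2])/d[2]
def tri(*rs):
    A=0;b=0
    for o,d in rs:
        P=np.eye(3)-np.outer(d,d);A=A+P;b=b+P@o
    x=np.linalg.solve(A,b); return x,[np.linalg.norm((np.eye(3)-np.outer(d,d))@(x-o))*1000 for o,d in rs]
def proj(c,X,p=None):
    p=p or camera_params(c); f=192/np.tan(np.radians(p['fovy'])/2)
    v=R.from_quat(p['orientation']).inv().apply(np.atleast_2d(X)-np.array(p['position'])); return np.c_[f*v[:,0]/v[:,2]+p['cx'],f*v[:,1]/v[:,2]+p['cy']]
def save(n,im): cv2.imwrite('pics/'+n,im[:,:,::-1])
E
python3 - <<'E'
from h import *
for c in ['side','top','wrist']:
    save(c+'0.png',snapshot(c)); p=camera_params(c); print(c,p)
    for t in ['lid','lid_handle','bottle_mid','tray_floor']:
        try:print(t,[(np.round(d['pixel'],1).tolist(),round(d['score'],2)) for d in spot_point(t,c)])
        except Exception as e: print(t,e)
print(get_state(),nose_length)
E
```

```text
pics
side {'fovy': 46.16370444930954, 'cx': 252.71883365142975, 'cy': 193.55388811015263, 'position': array([ 0.02162284, -0.84131046,  0.67873545]), 'orientation': array([ 0.83566808, -0.21722583,  0.11649891, -0.49081546])}
lid it knows: bottle_mid, lid_handle, tray_floor
lid_handle [([275.0, 251.5], 0.72)]
bottle_mid []
tray_floor [([241.2, 168.8], 0.95), ([251.0, 209.0], 0.73), ([163.7, 191.2], 0.63)]
top {'fovy': 44.692064517648255, 'cx': 249.17796120573138, 'cy': 186.6050544800464, 'position': array([0.41624669, 0.0711813 , 1.10149576]), 'orientation': array([ 0.71632215, -0.69685496,  0.02875856, -0.02118212])}
lid it knows: bottle_mid, lid_handle, tray_floor
lid_handle [([352.2, 214.5], 0.95)]
bottle_mid []
tray_floor [([212.3, 168.1], 0.91), ([117.3, 128.1], 0.73), ([122.9, 245.8], 0.69)]
wrist {'fovy': 70.41069382914736, 'cx': 256.07664330961853, 'cy': 198.22424264489973, 'position': array([0.16909079, 0.60580987, 0.38443919]), 'orientation': array([0.82194235, 0.54912986, 0.08422926, 0.12558901])}
lid it knows: bottle_mid, lid_handle, tray_floor
lid_handle []
bottle_mid []
tray_floor []
{'clock': 0.6, 'q': array([-1.1422025 ,  0.68908887, -0.19462767,  1.56533146,  0.15730442,
        0.90252865, -0.21506834]), 'qd': array([ 0.00081718, -0.0002802 , -0.00165928, -0.00224518,  0.0002771 ,
        0.00124716,  0.00039212]), 'joint_torque': array([-5.72516074e-04, -5.27252483e+01, -1.26684498e+00, -1.53679919e+01,
       -5.18941612e-02, -4.83796903e-04,  2.36344908e-05]), 'tool_pos': array([0.24035149, 0.57693407, 0.25274196]), 'eef_rot': array([ 0.13865874,  0.69338415, -0.13863639,  0.69337733]), 'contact_force': array([-0.33300908, -0.22017754,  0.33578095]), 'moment': array([-0.02607144, -0.01092165, -0.0266004 ]), 'opening': 1.002016906619086} 0.014
```

View pics/top0.png

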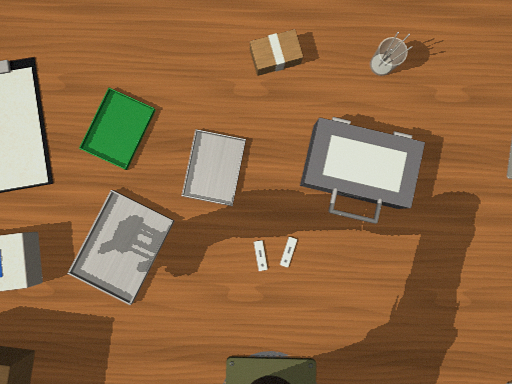

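View pics/side0.png

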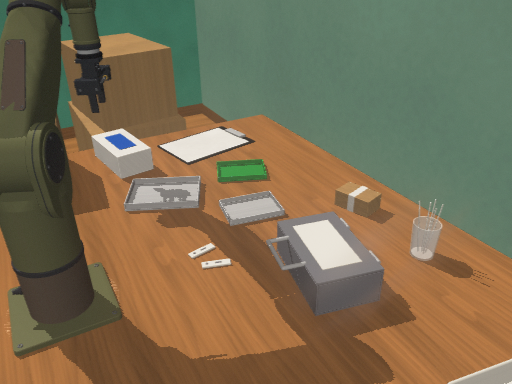

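Tray candidates in the top view are green at (117,128) (excluded), a large steel one at (123,246), and a small steel one at (214,168). I choose the small steel one. The handle bar is at (357,217) and the box at (363,163). Next I take close crops to check both.

```bash
python3 - <<'E'
import cv2
t=cv2.imread('pics/top0.png'); s=cv2.imread('pics/side0.png')
a=cv2.resize(t[110:235,290:435],None,fx=5,fy=5,interpolation=cv2.INTER_CUBIC); cv2.imwrite('pics/c1.png',a[:600])
a=cv2.resize(s[195:315,255:385],None,fx=5,fy=5,interpolation=cv2.INTER_CUBIC); cv2.imwrite('pics/c2.png',a)
a=cv2.resize(t[115:220,170:260],None,fx=5,fy=5,interpolation=cv2.INTER_CUBIC); cv2.imwrite('pics/c3.png',a)
E
```

```text
(no output)
```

View pics/c1.png

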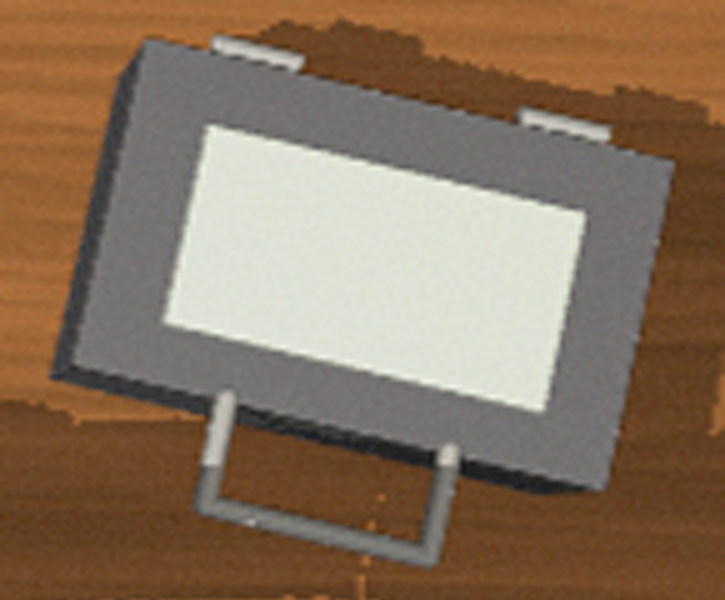

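View pics/c2.png

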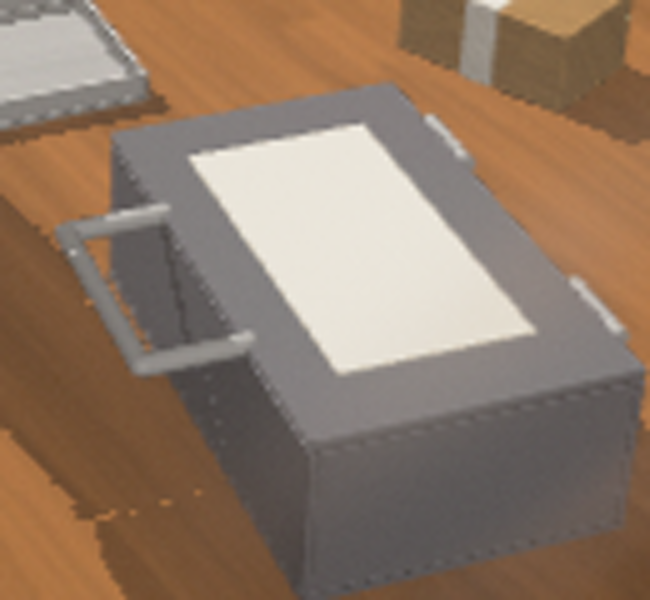

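View pics/c3.png

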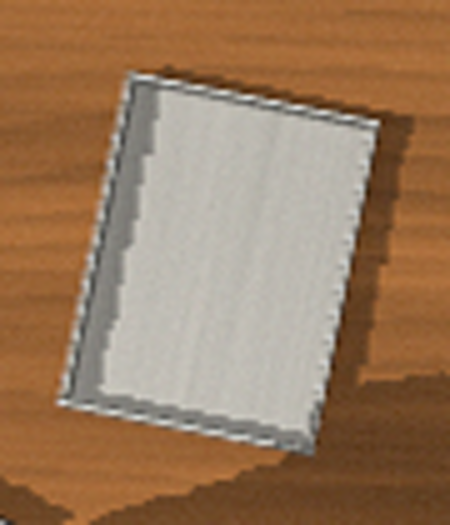

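```bash
python3 - <<'E'
from h import *
T=dict(hl=(203,507),hr=(432,560),fl=(147,40),fr=(672,162),nr=(603,490),nl=(72,365))
S=dict(hl=(68,230),hr=(143,367),fl=(392,85),fr=(643,368),nr=(312,440),nl=(112,132))
P={}
for k in T:
    t=(290+T[k][0]/5-.5,110+T[k][1]/5-.5); s=(255+S[k][0]/5-.5,195+S[k][1]/5-.5)
    x,e=tri(ray('top',t),ray('side',s)); P[k]=x; print(k,x.round(4),np.round(e,1), atz('top',t,.083 if k[0]=='h' else .086).round(4))
h=(P['hl']+P['hr'])/2; print('handle',h,'len',np.linalg.norm(P['hl']-P['hr']))
for a,b in [('fl','fr'),('nl','nr'),('fl','nl'),('fr','nr')]:
    v=P[a]-P[b]; print(a,b,np.linalg.norm(v),np.degrees(np.arctan2(v[1],v[0])))
tr=[(132,74),(378,123),(312,452),(64,402)]
C=[]
for p in tr:
    C.append(atz('top',(170+p[0]/5-.5,115+p[1]/5-.5),.018)); print(C[-1])
print('tray',np.mean(C,0),[np.linalg.norm(C[i]-C[(i+1)%4]) for i in range(4)])
print(tri(ray('top',(212.3,168.1)),ray('side',(251,209))))
E
```

```text
hl [ 0.4412 -0.117   0.0842] [1.1 1.1] [ 0.4403 -0.1168  0.083 ]
hr [ 0.42  -0.217  0.084] [0.1 0.1] [ 0.4199 -0.2172  0.083 ]
fl [ 0.6461 -0.0889  0.0827] [0. 0.] [ 0.6454 -0.0884  0.086 ]
fr [ 0.5976 -0.3211  0.0852] [0.4 0.4] [ 0.5978 -0.3211  0.086 ]
nr [ 0.4525 -0.291   0.086 ] [0.1 0.1] [ 0.4524 -0.2909  0.086 ]
nl [ 0.5009 -0.0582  0.0848] [0.3 0.3] [ 0.5006 -0.058   0.086 ]
handle [ 0.43059506 -0.16700258  0.08407854] len 0.10218380282234421
fl fr 0.2372497919024675 78.18850857282735
nl nr 0.23772170833367284 78.23916697227816
fl nl 0.14842260502516344 -11.926047297899474
fr nr 0.14820036177216994 -11.740197067061292
[0.62412181 0.18904072 0.018     ]
[0.60430836 0.07318214 0.018     ]
[0.44944783 0.09949515 0.018     ]
[0.46945828 0.21511592 0.018     ]
tray [0.53683407 0.14420848 0.018     ] [np.float64(0.11754055631705979), np.float64(0.15708009665920122), np.float64(0.11733959528125452), np.float64(0.15684618027778027)]
(array([ 0.53755256,  0.14837577, -0.0018343 ]), [np.float64(1.6734535361994665), np.float64(1.6734535361994962)])
```

```bash
cat >> h.py <<'E'
a=np.radians(-11.8); U=np.array([np.cos(a),np.sin(a),0]); V=np.array([-np.sin(a),np.cos(a),0])
H=np.array([.4305,-.167,.083]); HINGE=H+.196*U-np.array([0,0,.003])
def bar(th): return HINGE+U*(-.196*np.cos(th)+.003*np.sin(th))+np.array([0,0,1])*(.196*np.sin(th)+.003*np.cos(th))
def mv(targets,jaw=None):
    s=get_state(); Rm=R.from_quat(s['eef_rot']); M=Rm.as_matrix()
    print('clk',round(s['clock'],2),'pos',s['tool_pos'].round(4),'x',M[:,0].round(3),'y',M[:,1].round(3),'F',s['contact_force'].round(1),'open',round(s['opening'],3)); print('q',s['q'].round(2))
    if jaw is not None:
        j=Rm.inv().apply(jaw); y=np.arctan2(j[2],j[1]); y=(y+np.pi/2)%np.pi-np.pi/2; print('yaw',round(y,3))
    for t in targets: print((Rm.inv().apply(np.array(t)-s['tool_pos'])*100).round(2).tolist())
E
python3 - <<'E'
from h import *
mv([(.45,.35,.26),(.5,.1,.24),(.43,-.167,.2)],U)
E
```

```text
clk 0.6 pos [0.2404 0.5769 0.2527] x [-0.  0. -1.] y [0.385 0.923 0.   ] F [-0.3 -0.2  0.3] open 1.002
q [-1.14  0.69 -0.19  1.57  0.16  0.9  -0.22]
yaw 1.382
[-0.73, -12.89, 28.08]
[1.27, -34.04, 42.31]
[5.27, -61.38, 46.11]
```

apply_moves(delta_pos=[[-0.7,-3,6],[-0.7,-5,11],[-0.7,-8,17],[-0.7,-11,23],[-0.7,-13,28],[-0.5,-17,31],[0,-20,33],[0.5,-24,36],[1,-28,38.5],[1.3,-31,40.5]], yaw=[0.12,0.24,0.36,0.48,0.6,0.72,0.84,0.96,1.08,1.2], gripper=[30,30,30,30,30,30,30,30,30,30], force=15)

```text
clock: 1.43
tool_pos: [0.4656, 0.2325, 0.2481]
eef_rot: [0.508, 0.492, -0.507, 0.493]
contact_force: [1.0, 0.3, -0.0]
opening: 0.305
```

```bash
python3 - <<'E'
from h import *
mv([(.5,.1,.24),(.43,-.167,.2)],U)
E
```

```text
clk 1.43 pos [0.4656 0.2325 0.2481] x [ 0.001  0.001 -1.   ] y [ 1.    -0.03   0.001] F [ 1.   0.3 -0. ] open 0.305
q [-0.62  0.56  0.1   1.9  -0.09  0.69 -0.49]
yaw 0.176
[0.81, 3.83, 13.14]
[4.78, -2.38, 40.04]
```

apply_moves(delta_pos=[[0.5,1.5,4],[0.8,3,8],[1,3.5,12],[1.5,3,16],[2,2.5,20],[2.5,1.5,24],[3,0.5,28],[3.5,-0.5,32],[4,-1.5,36],[4.8,-2.4,40]], yaw=[0.05,0.1,0.15,0.176,0.176,0.176,0.176,0.176,0.176,0.176], gripper=[30,30,30,30,30,30,30,30,30,30])

```text
clock: 2.27
tool_pos: [0.4294, -0.1681, 0.2001]
eef_rot: [0.55, 0.446, -0.548, 0.447]
contact_force: [0.7, 0.7, -1.0]
opening: 0.3
```

```bash
python3 - <<'E'
from h import *
mv([(.4305,-.167,.16),(.4305,-.167,.079)],U)
save('w1.png',snapshot('wrist')); save('t1.png',snapshot('top'))
print(proj('wrist',[H,H+.05*V,H-.05*V]))
E
```

```text
clk 2.27 pos [ 0.4294 -0.1681  0.2001] x [ 0.003  0.    -1.   ] y [ 0.979 -0.204  0.003] F [ 0.7  0.7 -1. ] open 0.3
q [ 0.25  0.57  0.04  2.11 -0.05  0.46  0.12]
yaw 0.0
[4.01, 0.07, -0.12]
[12.11, 0.05, -0.12]
[[257.78232437 188.86121119]
 [257.20895526 134.72009868]
 [258.29210059 236.99748443]]
```

View pics/w1.png

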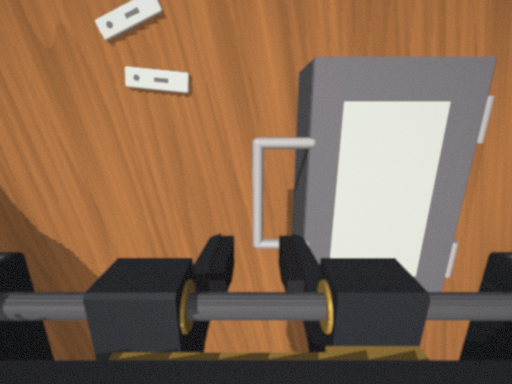

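The wrist view shows the bar from (258,141) to (258,244). Its column matches my projection (258), so the across-bar position is right. I'll descend over it.

apply_moves(delta_pos=[[3,0,-0.1],[6,0,-0.1],[8.5,0,-0.1],[10.5,0,-0.1],[12.1,0,-0.1],[12.1,0,-0.1],[12.1,0,-0.1],[12.1,0,-0.1],[12.1,0,-0.1],[12.1,0,-0.1]], yaw=[0,0,0,0,0,0,0,0,0,0], gripper=[30,30,30,30,30,30,0,0,0,0], force=15)

```text
clock: 3.2
tool_pos: [0.4299, -0.1742, 0.0797]
eef_rot: [0.552, 0.44, -0.551, 0.445]
contact_force: [5.0, -0.4, -1.3]
opening: 0.104
```

```bash
python3 - <<'E'
from h import *
ths=np.linspace(.09,.9,10)
mv([bar(t)-np.array([0,0,.005]) for t in ths])
save('w2.png',snapshot('wrist'))
E
```

```text
clk 3.2 pos [ 0.4299 -0.1742  0.0797] x [ 0.006 -0.005 -1.   ] y [ 0.976 -0.218  0.007] F [ 5.  -0.4 -1.3] open 0.104
q [ 0.27  0.82  0.02  2.18 -0.06  0.13  0.13]
[-1.59, 0.02, -0.71]
[-3.34, 0.3, -0.71]
[-5.05, 0.73, -0.71]
[-6.71, 1.31, -0.71]
[-8.32, 2.04, -0.72]
[-9.85, 2.91, -0.72]
[-11.3, 3.92, -0.73]
[-12.65, 5.05, -0.74]
[-13.89, 6.3, -0.75]
[-15.02, 7.66, -0.77]
```

View pics/w2.png

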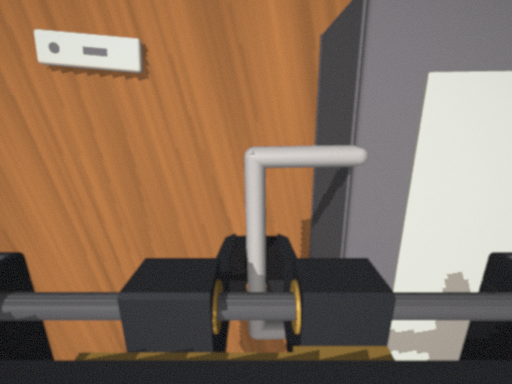

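The bar is gripped (opening 9.2 mm, which fits the 10 mm bar). The lid swing is next.

apply_moves(delta_pos=[[-1.8,0.1,0],[-3.5,0.4,0],[-5.2,0.8,0],[-6.9,1.4,0],[-8.5,2.1,0],[-10.0,3.0,0],[-11.5,4.0,0],[-12.8,5.1,0],[-14.1,6.4,0],[-15.2,7.7,0]], yaw=[0,0,0,0,0,0,0,0,0,0], gripper=[0,0,0,0,0,0,0,0,0,0], force=15)

```text
clock: 4.08
tool_pos: [0.5102, -0.1909, 0.2331]
eef_rot: [0.555, 0.437, -0.548, 0.449]
contact_force: [19.6, -4.5, -30.4]
opening: 0.097
```

```bash
python3 - <<'E'
from h import *
ths=np.linspace(1.0,1.85,10)
mv([bar(t)-np.array([0,0,.0035])-.007*V for t in ths])
save('s3.png',snapshot('side'))
E
```

```text
clk 4.08 pos [ 0.5102 -0.1909  0.2331] x [ 0.018 -0.008 -1.   ] y [ 0.976 -0.216  0.019] F [ 19.6  -4.5 -30.4] open 0.097
q [ 0.23  0.6   0.06  1.86 -0.05  0.66  0.11]
[-0.98, 0.99, -0.02]
[-1.85, 2.63, -0.04]
[-2.56, 4.34, -0.06]
[-3.11, 6.1, -0.07]
[-3.49, 7.92, -0.1]
[-3.69, 9.75, -0.12]
[-3.73, 11.6, -0.14]
[-3.58, 13.45, -0.16]
[-3.27, 15.27, -0.18]
[-2.78, 17.06, -0.21]
```

View pics/s3.png

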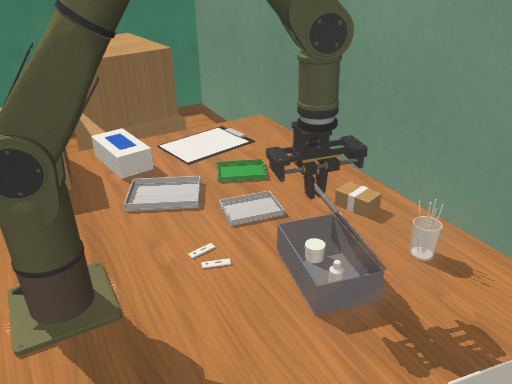

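apply_moves(delta_pos=[[0.25,0.25,0],[0.25,0.25,0]], yaw=[0,0], gripper=[0,0], force=8)

```text
clock: 4.3
tool_pos: [0.5147, -0.1919, 0.2326]
eef_rot: [0.555, 0.436, -0.548, 0.449]
contact_force: [0.3, 1.3, -2.0]
opening: 0.087
```

```bash
python3 - <<'E'
from h import *
ths=np.linspace(1.0,1.85,10)
mv([bar(t)-np.array([0,0,.0035])-.007*V for t in ths])
E
```

```text
clk 4.3 pos [ 0.5147 -0.1919  0.2326] x [ 0.02  -0.008 -1.   ] y [ 0.976 -0.216  0.021] F [ 0.3  1.3 -2. ] open 0.087
q [ 0.23  0.61  0.06  1.85 -0.06  0.67  0.11]
[-1.04, 0.53, -0.02]
[-1.9, 2.17, -0.04]
[-2.61, 3.88, -0.06]
[-3.16, 5.65, -0.07]
[-3.53, 7.46, -0.09]
[-3.73, 9.3, -0.11]
[-3.76, 11.15, -0.14]
[-3.61, 13.0, -0.16]
[-3.29, 14.82, -0.18]
[-2.8, 16.6, -0.2]
```

```bash
python3 - <<'E'
from h import *
s=snapshot('side'); w=snapshot('wrist')
c=cv2.resize(s[130:250,260:400],None,fx=5,fy=5,interpolation=cv2.INTER_CUBIC); save('s4.png',c); save('w4.png',w)
st=get_state(); print(proj('side',[st['tool_pos'],st['tool_pos']-[0,0,.014]]))
E
```

```text
[[316.72862996 189.28488408]
 [316.37997647 195.24258804]]
```

View pics/s4.png

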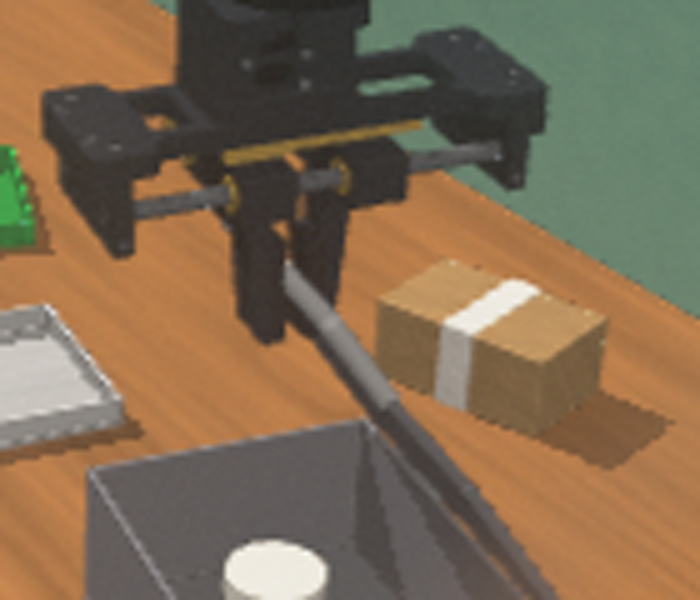

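View pics/w4.png

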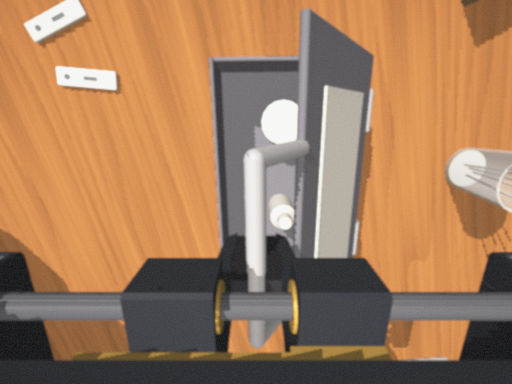

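apply_moves(delta_pos=[[-0.6,0.8,0],[-1.1,1.6,0],[-1.5,2.5,0],[-2.2,4.2,0],[-2.7,5.9,0]], yaw=[0,0,0,0,0], gripper=[0,0,0,0,0], force=8)

```text
clock: 4.82
tool_pos: [0.5697, -0.2036, 0.2595]
eef_rot: [0.554, 0.437, -0.549, 0.448]
contact_force: [1.3, 0.4, -4.6]
opening: 0.085
```

```bash
python3 - <<'E'
from h import *
ths=np.linspace(1.3,1.85,8)
mv([bar(t)-np.array([0,0,.0035])-.007*V for t in ths])
E
```

```text
clk 4.82 pos [ 0.5697 -0.2036  0.2595] x [ 0.016 -0.006 -1.   ] y [ 0.976 -0.216  0.017] F [ 1.3  0.4 -4.6] open 0.085
q [ 0.22  0.64  0.07  1.65 -0.06  0.84  0.1 ]
[-0.66, 0.28, -0.03]
[-0.97, 1.79, -0.05]
[-1.15, 3.32, -0.07]
[-1.22, 4.86, -0.09]
[-1.16, 6.4, -0.11]
[-0.99, 7.93, -0.13]
[-0.69, 9.44, -0.15]
[-0.28, 10.92, -0.16]
```

apply_moves(delta_pos=[[-0.4,1.0,0],[-0.55,1.9,0],[-0.7,3.5,0],[-0.75,5.0,0],[-0.7,6.6,0],[-0.5,8.1,0],[-0.25,9.5,0],[0.15,10.7,0],[0.15,10.7,0]], yaw=[0,0,0,0,0,0,0,0,0], gripper=[0,0,0,0,0,0,0,0,0], force=8)

```text
clock: 5.57
tool_pos: [0.6749, -0.2258, 0.2581]
eef_rot: [0.554, 0.438, -0.548, 0.447]
contact_force: [1.1, 1.8, -0.5]
opening: 0.08
```

```bash
python3 - <<'E'
from h import *
mv([])
save('s5.png',snapshot('side'))
E
```

```text
clk 5.57 pos [ 0.6749 -0.2258  0.2581] x [ 0.015 -0.005 -1.   ] y [ 0.976 -0.215  0.015] F [ 1.1  1.8 -0.5] open 0.08
q [ 0.22  0.8   0.08  1.28 -0.07  1.04  0.09]
```

View pics/s5.png

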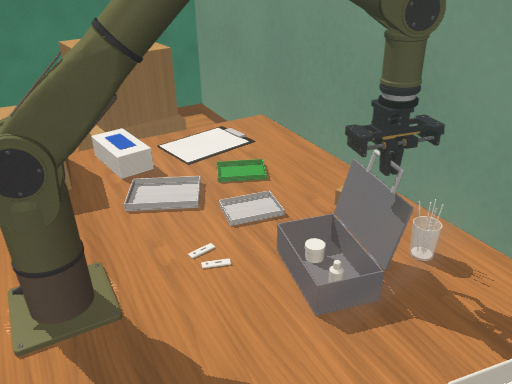

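apply_moves(delta_pos=[[0,0,0],[0,0,0],[0,0,0],[-1.5,0,0],[-3.5,0,0],[-6,0,0],[-8,0,0],[-8,-3,0],[-8,-7,0],[-8,-11,0]], yaw=[0,0,0,0,0,0,0,0,0,0], gripper=[45,45,45,45,45,45,45,45,45,45], force=8)

```text
clock: 6.45
tool_pos: [0.5637, -0.2016, 0.3373]
eef_rot: [0.554, 0.438, -0.548, 0.447]
contact_force: [0.0, 0.2, 1.0]
opening: 0.447
```

```bash
python3 - <<'E'
from h import *
mv([])
for c in ['side','top','wrist']:
    im=snapshot(c); save(c[0]+'6.png',im)
    print(c,[(np.round(d['pixel'],1).tolist(),round(d['score'],2)) for d in spot_point('bottle_mid',c)])
    if c!='wrist': print([(d['bbox'],d['score']) for d in silhouettes('bottle_mid',c)])
print(camera_params('wrist'))
E
```

```text
clk 6.45 pos [ 0.5637 -0.2016  0.3373] x [ 0.015 -0.005 -1.   ] y [ 0.976 -0.216  0.016] F [0.  0.2 1. ] open 0.447
q [ 0.22  0.55  0.08  1.56 -0.05  1.01  0.1 ]
side [([332.4, 275.7], 0.78)]
[([326.5, 259.5, 16.9, 22.8], 0.64)]
top [([382.8, 169.1], 0.48)]
[([372.3, 161.5, 21.4, 16.5], 0.68)]
wrist [([244.2, 190.7], 0.68)]
{'fovy': 70.41069382914736, 'cx': 256.07664330961853, 'cy': 198.22424264489973, 'position': array([ 0.58216754, -0.12632619,  0.46903705]), 'orientation': array([ 0.98250649, -0.10730315, -0.00837405,  0.15197665])}
```

View pics/s6.png

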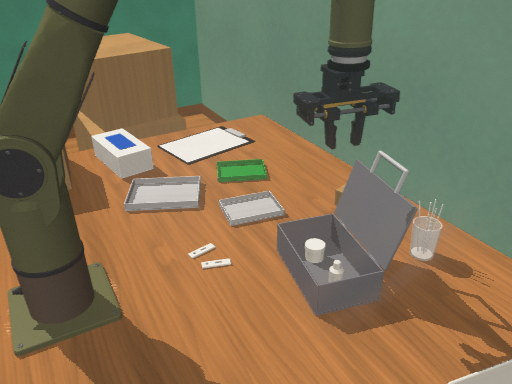

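View pics/t6.png

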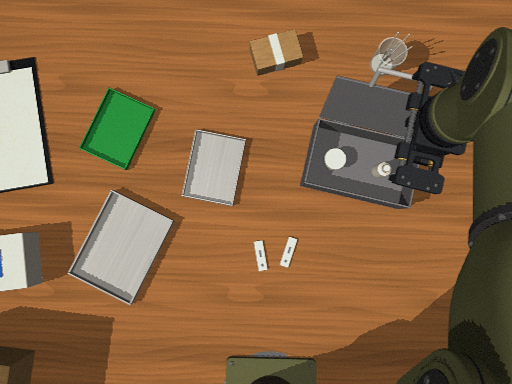

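View pics/w6.png

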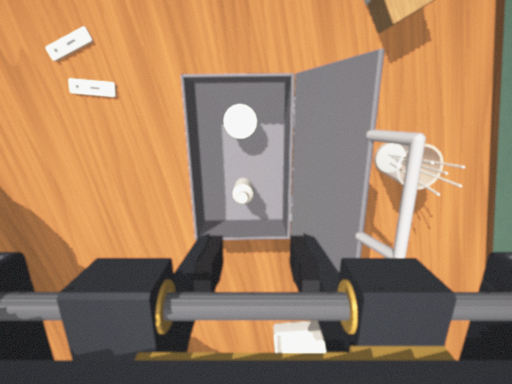

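The lid stays open with the gripper clear of it. The bottle is at about (336,270) in side, (384,170) in top and (243,191) in wrist. The jar is at (315,250), (335,159) and (240,121). I'll take close crops.

```bash
python3 - <<'E'
import cv2,numpy as np
r=lambda n,x,y:cv2.resize(cv2.imread(f'pics/{n}6.png')[y:y+48,x:x+48],(390,390),interpolation=cv2.INTER_CUBIC)
cv2.imwrite('pics/c6.png',np.hstack([r('s',312,248),r('t',360,146)]))
cv2.imwrite('pics/c6w.png',cv2.resize(cv2.imread('pics/w6.png')[160:220,210:270],(480,480),interpolation=cv2.INTER_CUBIC))
E
```

```text
(no output)
```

View pics/c6.png

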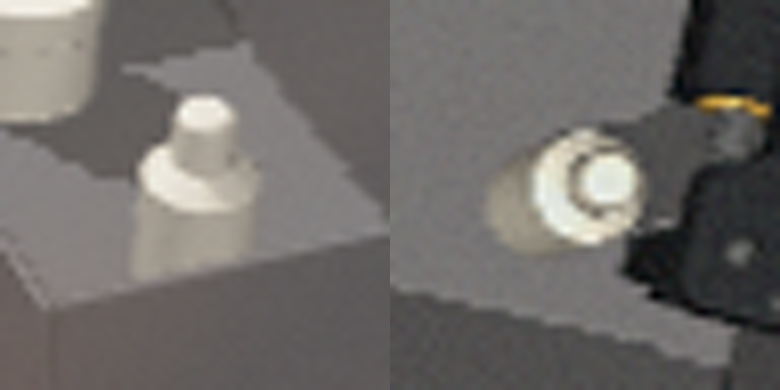

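View pics/c6w.png

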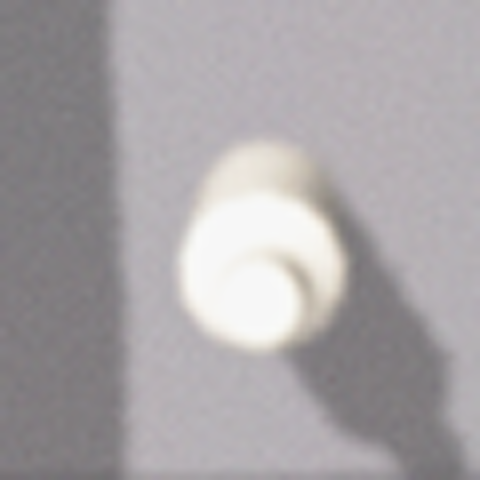

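```bash
python3 - <<'E'
from h import *
s=(336.9,261.3);t=(386.3,167.4);w=(242.4,196.7)
print(tri(ray('top',t),ray('side',s)), tri(ray('top',t),ray('side',s),ray('wrist',w)), tri(ray('side',s),ray('wrist',w)))
for c,p in (('top',t),('side',s),('wrist',w)): print(c,atz(c,p,.074))
print('shoulder',atz('top',(383.7,168.5),.052), atz('wrist',(242.4,210/8*1+160+7.3-.5),.052))
b=np.array([.5493,-.1897])
for c,p in (('top',t),('side',s),('wrist',w)):
    d=atz(c,p,.074)[:2]-b; print(d@U[:2],d@V[:2])
mv([],U)
E
```

```text
(array([ 0.54060987, -0.24265893,  0.07163014]), [np.float64(0.0030456939354633755), np.float64(0.0030456939352266543)]) (array([ 0.54108205, -0.24278555,  0.07140578]), [np.float64(0.4409401331360661), np.float64(0.4451165719126501), np.float64(0.8278397455416059)]) (array([ 0.54134056, -0.24275344,  0.07140976]), [np.float64(0.6212910162553543), np.float64(0.621291016255292)])
top [ 0.54032635 -0.24193843  0.074     ]
side [ 0.53858079 -0.24499507  0.074     ]
wrist [ 0.54209289 -0.24237989  0.074     ]
shoulder [ 0.54030761 -0.24274732  0.052     ] [ 0.54125216 -0.24290648  0.052     ]
0.0018985373540870369 -0.05296956830537624
0.000814943115395255 -0.056318579488918386
0.0037180216328069793 -0.053040456741233026
clk 6.85 pos [ 0.5671 -0.2019  0.3374] x [ 0.016 -0.005 -1.   ] y [ 0.976 -0.215  0.017] F [-0.1 -0.9 -0.9] open 0.447
q [ 0.22  0.56  0.08  1.55 -0.05  1.02  0.1 ]
yaw -0.011
```

```bash
python3 - <<'E'
from h import *
mv([(.541,-.2427,.30)],V)
E
```

```text
clk 6.85 pos [ 0.5671 -0.2019  0.3374] x [ 0.016 -0.005 -1.   ] y [ 0.976 -0.215  0.017] F [-0.1 -0.9 -0.9] open 0.447
q [ 0.22  0.56  0.08  1.55 -0.05  1.02  0.1 ]
yaw 1.56
[3.72, -1.73, 4.54]
```

apply_moves(delta_pos=[[0,-0.2,0.5],[0,-0.4,1],[0,-0.6,1.5],[0,-0.8,2],[0,-1,2.5],[0.5,-1.2,3],[1,-1.4,3.5],[2,-1.6,4],[3,-1.7,4.5],[3.7,-1.7,4.5]], yaw=[-0.12,-0.24,-0.36,-0.48,-0.6,-0.72,-0.84,-0.96,-1.08,-1.2], gripper=[64,64,64,64,64,64,64,64,64,64])

```text
clock: 7.68
tool_pos: [0.5419, -0.2443, 0.2993]
eef_rot: [0.203, 0.671, -0.204, 0.683]
contact_force: [-0.1, 0.3, 0.0]
opening: 0.639
```

```bash
python3 - <<'E'
from h import *
mv([(.541,-.2427,.30),(.541,-.2427,.20),(.541,-.2427,.13)],V)
E
```

```text
clk 7.68 pos [ 0.5419 -0.2443  0.2993] x [ 0.016 -0.006 -1.   ] y [0.551 0.834 0.004] F [-0.1  0.3  0. ] open 0.639
q [ 0.49  0.59 -0.25  1.62  0.18  0.94  1.17]
yaw -0.378
[-0.07, 0.08, -0.16]
[9.93, 0.04, -0.33]
[16.93, 0.01, -0.45]
```

apply_moves(delta_pos=[[2,0.1,-0.2],[5,0.1,-0.2],[8,0.1,-0.3],[11,0,-0.3],[14,0,-0.4],[14,0,-0.4]], yaw=[-0.12,-0.24,-0.36,-0.378,-0.378,-0.378], gripper=[64,64,64,64,64,64])

```text
clock: 8.18
tool_pos: [0.5385, -0.2424, 0.1538]
eef_rot: [0.072, 0.701, -0.074, 0.706]
contact_force: [-0.4, 0.6, -0.4]
opening: 0.64
```

```bash
python3 - <<'E'
from h import *
mv([(.541,-.2427,.043)],V)
for c in ['wrist','side','top']: save(c[0]+'7.png',snapshot(c))
print(proj('wrist',[(.541,-.2427,.074),(.541,-.2427,.052)]))
E
```

```text
clk 8.18 pos [ 0.5385 -0.2424  0.1538] x [ 0.008 -0.003 -1.   ] y [ 0.205  0.979 -0.001] F [-0.4  0.6 -0.4] open 0.64
q [ 0.51  0.78 -0.29  1.76  0.35  0.64  1.38]
yaw -0.001
[11.08, 0.04, 0.16]
[[257.31548546 204.53796331]
 [257.25577221 196.438469  ]]
```

View pics/w7.png

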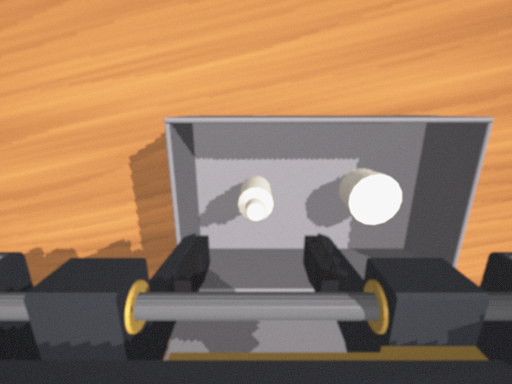

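View pics/s7.png

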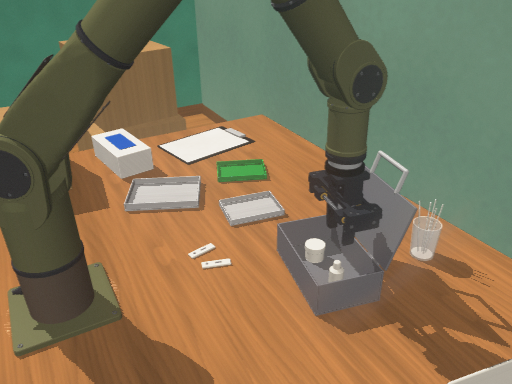

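apply_moves(delta_pos=[[3,0,0.1],[5.5,0,0.2],[8,0,0.2],[10,0,0.2],[11,0,0.2],[11,0,0.2],[11,0,0.2]], yaw=[0,0,0,0,0,0,0], gripper=[64,64,64,64,64,64,64], force=12)

```text
clock: 8.92
tool_pos: [0.5477, -0.2448, 0.0517]
eef_rot: [0.071, 0.696, -0.075, 0.711]
contact_force: [-0.3, 0.1, -0.2]
opening: 0.64
```

apply_moves(delta_pos=[[0,0,0],[0,0,0],[0,0,0],[0,0,0],[0,0,0],[0,0,0]], yaw=[0,0,0,0,0,0], gripper=[10,10,10,10,10,10], force=12)

```text
clock: 9.42
tool_pos: [0.5483, -0.2451, 0.0525]
eef_rot: [0.071, 0.695, -0.075, 0.711]
contact_force: [0.0, -0.8, 6.1]
opening: 0.35
```

```bash
python3 - <<'E'
from h import *
mv([])
save('w8.png',snapshot('wrist'))
E
```

```text
clk 9.42 pos [ 0.5483 -0.2451  0.0525] x [ 0.022 -0.008 -1.   ] y [ 0.205  0.979 -0.003] F [ 0.  -0.8  6.1] open 0.35
q [ 0.46  0.94 -0.21  1.79  0.42  0.43  1.32]
```

View pics/w8.png

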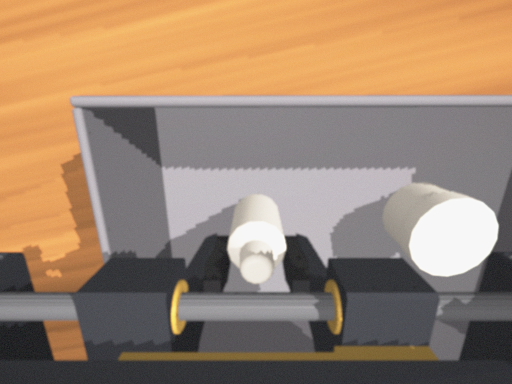

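The fingers closed on the bottle, but 7 mm off along u and 9 mm high. The arm hadn't reached the target, so I'll open, correct and grip again.

apply_moves(delta_pos=[[0,0,0],[0,0,0],[0,0,0],[0,0,0]], yaw=[0,0,0,0], gripper=[60,60,60,60])

```text
clock: 9.8
tool_pos: [0.548, -0.245, 0.0522]
eef_rot: [0.071, 0.695, -0.075, 0.711]
contact_force: [0.5, 0.3, -0.1]
opening: 0.597
```

```bash
python3 - <<'E'
from h import *
mv([(.541,-.2427,.043)],V)
save('s9.png',snapshot('side')); save('w9.png',snapshot('wrist'));save('t9.png',snapshot('top'))
E
```

```text
clk 9.8 pos [ 0.548  -0.245   0.0522] x [ 0.022 -0.008 -1.   ] y [ 0.205  0.979 -0.003] F [ 0.5  0.3 -0.1] open 0.597
q [ 0.46  0.94 -0.21  1.79  0.42  0.43  1.32]
yaw -0.001
[0.91, 0.08, -0.76]
```

View pics/s9.png

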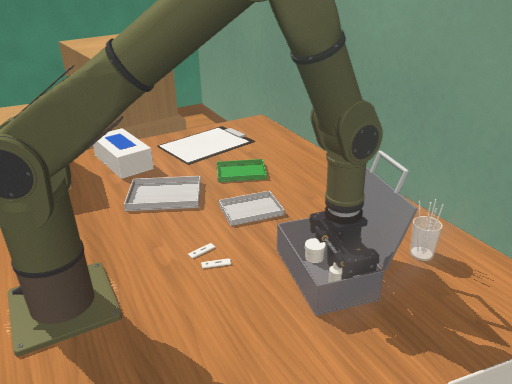

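View pics/t9.png

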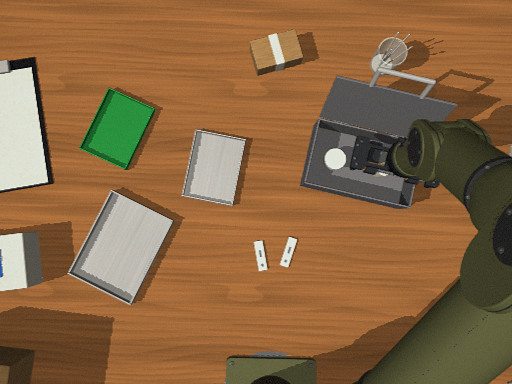

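View pics/w9.png

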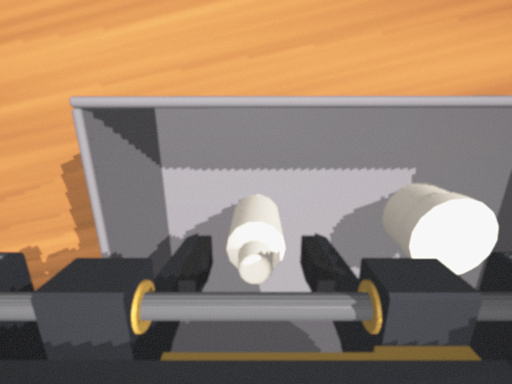

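apply_moves(delta_pos=[[0,0.1,-0.4],[0.2,0.1,-0.8],[0.6,0.1,-0.8],[0.9,0.1,-0.8],[0.9,0.1,-0.8],[0.9,0.1,-0.8]], yaw=[0,0,0,0,0,0], gripper=[60,60,60,60,60,60])

```text
clock: 10.45
tool_pos: [0.5407, -0.2424, 0.0428]
eef_rot: [0.071, 0.695, -0.075, 0.711]
contact_force: [0.5, -0.1, 0.2]
opening: 0.597
```

```bash
python3 - <<'E'
from h import *
mv([(.541,-.2427,.043)],V)
print(get_state()['qd'].round(3),get_state()['moment'])
E
```

```text
clk 10.45 pos [ 0.5407 -0.2424  0.0428] x [ 0.021 -0.008 -1.   ] y [ 0.205  0.979 -0.003] F [ 0.5 -0.1  0.2] open 0.597
q [ 0.46  0.95 -0.2   1.81  0.43  0.4   1.31]
yaw -0.001
[-0.02, -0.02, 0.04]
[-0.001 -0.005 -0.002 -0.005 -0.001  0.001 -0.   ] [0.00489242 0.01059572 0.01901128]
```

The arm has now reached the target, so I'll close on the bottle.

apply_moves(delta_pos=[[0,0,0],[0,0,0],[0,0,0],[0,0,0],[0,0,0]], yaw=[0,0,0,0,0], gripper=[15,15,15,15,15], force=12)

```text
clock: 10.87
tool_pos: [0.5408, -0.2425, 0.0429]
eef_rot: [0.071, 0.695, -0.075, 0.711]
contact_force: [0.1, -0.4, 0.0]
opening: 0.359
```

```bash
python3 - <<'E'
from h import *
mv([(.541,-.2427,.25)],V)
save('w10.png',snapshot('wrist'))
E
```

```text
clk 10.87 pos [ 0.5408 -0.2425  0.0429] x [ 0.022 -0.008 -1.   ] y [ 0.205  0.979 -0.003] F [ 0.1 -0.4  0. ] open 0.359
q [ 0.46  0.95 -0.2   1.81  0.43  0.4   1.31]
yaw -0.001
[-20.71, -0.08, 0.5]
```

View pics/w10.png

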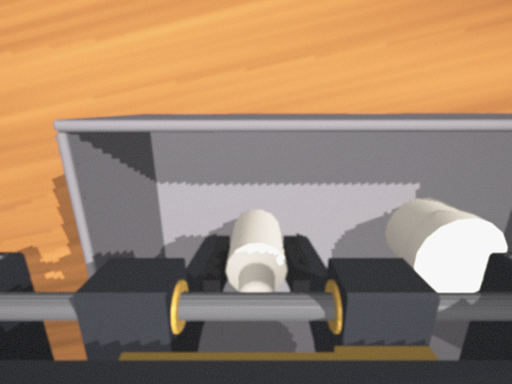

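The opening is 31.6 mm on the 32 mm body, so the grip is good. I'll lift.

apply_moves(delta_pos=[[-1,0,0],[-3,0,0.1],[-5,0,0.1],[-7.5,0,0.2],[-10,0,0.2],[-12.5,0,0.3],[-15,0,0.4],[-17,0,0.4],[-18,0,0.4],[-18,0,0.4]], yaw=[0,0,0,0,0,0,0,0,0,0], gripper=[15,15,15,15,15,15,15,15,15,15], force=12)

```text
clock: 11.75
tool_pos: [0.5419, -0.2423, 0.2256]
eef_rot: [0.071, 0.694, -0.075, 0.713]
contact_force: [0.2, -0.0, -0.4]
opening: 0.357
```

```bash
python3 - <<'E'
from h import *
mv([(.537,-.05,.22),(.537,.144,.20),(.537,.144,.06)],V)
save('s11.png',snapshot('side'))
E
```

```text
clk 11.75 pos [ 0.5419 -0.2423  0.2256] x [ 0.026 -0.01  -1.   ] y [ 0.206  0.979 -0.004] F [ 0.2 -0.  -0.4] open 0.357
q [ 0.54  0.68 -0.34  1.71  0.31  0.77  1.42]
yaw -0.001
[0.37, 18.72, -4.45]
[2.18, 37.71, -8.49]
[16.18, 37.77, -8.87]
```

View pics/s11.png

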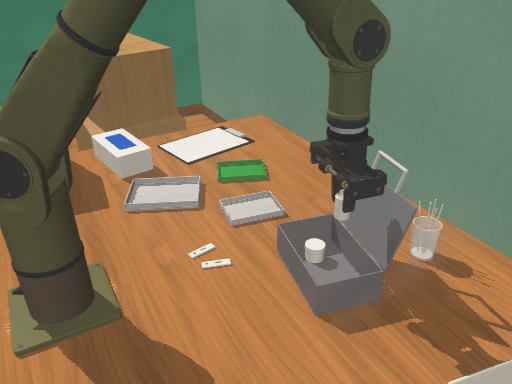

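The bottle is held upright at (340,208) and the lid is still open. I'll carry it to the tray.

apply_moves(delta_pos=[[0,2,-0.5],[0,5,-1.2],[0,8,-2],[0,11,-2.7],[0,14,-3.3],[0,17,-4],[0,20,-4.6],[0,23,-5.3],[0,26,-6],[0,28,-6.4]], yaw=[0,0,0,0,0,0,0,0,0,0], gripper=[15,15,15,15,15,15,15,15,15,15], force=12)

```text
clock: 12.63
tool_pos: [0.5344, 0.0487, 0.2197]
eef_rot: [0.07, 0.696, -0.074, 0.711]
contact_force: [1.2, 0.3, 0.6]
opening: 0.355
```

```bash
python3 - <<'E'
from h import *
mv([(.537,.144,.20),(.537,.144,.10)],V)
E
```

```text
clk 12.63 pos [0.5344 0.0487 0.2197] x [ 0.02  -0.007 -1.   ] y [ 0.202  0.979 -0.003] F [1.2 0.3 0.6] open 0.355
q [-0.01  0.62 -0.28  1.88  0.28  0.66  0.9 ]
yaw 0.003
[1.9, 9.39, -1.71]
[11.9, 9.42, -1.93]
```

apply_moves(delta_pos=[[0.5,3,-0.6],[1,6,-1.2],[1.9,8.5,-1.7],[4,9.4,-1.9],[7,9.4,-1.9],[10,9.4,-1.9],[12,9.4,-2],[13,9.4,-2],[13,9.4,-2],[13,9.4,-2]], yaw=[0,0,0,0,0,0,0,0,0,0], gripper=[15,15,15,15,15,15,15,15,15,15], force=12)

```text
clock: 13.47
tool_pos: [0.536, 0.1437, 0.0885]
eef_rot: [0.07, 0.697, -0.074, 0.71]
contact_force: [-0.2, -0.5, -0.0]
opening: 0.357
```

```bash
python3 - <<'E'
from h import *
mv([(.537,.144,.0435),(.537,.144,.042)],V)
for c in ['side','top','wrist']: save(c[0]+'12.png',snapshot(c))
E
```

```text
clk 13.47 pos [0.536  0.1437 0.0885] x [ 0.019 -0.008 -1.   ] y [ 0.202  0.979 -0.004] F [-0.2 -0.5 -0. ] open 0.357
q [-0.26  0.85 -0.16  1.92  0.36  0.4   0.67]
yaw 0.003
[4.5, 0.07, 0.0]
[4.65, 0.07, 0.0]
```

View pics/s12.png

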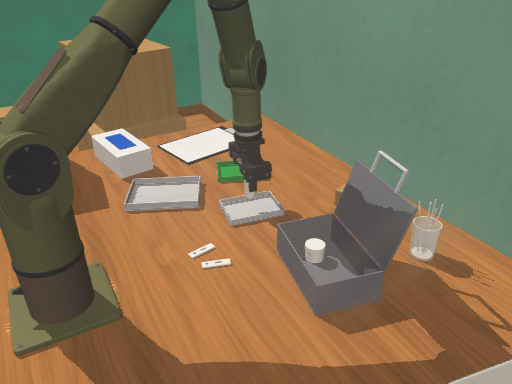

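View pics/w12.png

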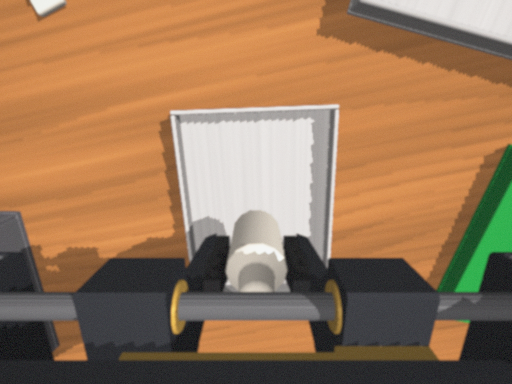

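The bottle is centred over the small steel tray. I'll lower it gently.

apply_moves(delta_pos=[[1.2,0.1,0],[2.4,0.1,0],[3.4,0.1,0],[4.0,0.1,0],[4.3,0.1,0],[4.4,0.1,0],[4.4,0.1,0],[4.4,0.1,0],[4.4,0.1,0]], yaw=[0,0,0,0,0,0,0,0,0], gripper=[15,15,15,15,15,15,15,15,15], force=12)

```text
clock: 14.37
tool_pos: [0.5387, 0.1448, 0.0465]
eef_rot: [0.071, 0.695, -0.073, 0.712]
contact_force: [-0.0, 0.4, -1.2]
opening: 0.357
```

```bash
python3 - <<'E'
from h import *
mv([(.537,.144,.042)],V)
E
```

```text
clk 14.37 pos [0.5387 0.1448 0.0465] x [ 0.023 -0.006 -1.   ] y [ 0.202  0.979 -0.001] F [-0.   0.4 -1.2] open 0.357
q [-0.28  0.92 -0.12  1.92  0.38  0.31  0.65]
yaw 0.002
[0.45, -0.11, -0.16]
```

apply_moves(delta_pos=[[0.2,0,0],[0.3,0,0],[0.4,0,0],[0.45,0,0],[0.45,0,0],[0.45,0,0]], yaw=[0,0,0,0,0,0], gripper=[15,15,15,15,15,15], force=12)

```text
clock: 14.87
tool_pos: [0.5388, 0.1448, 0.042]
eef_rot: [0.07, 0.695, -0.073, 0.712]
contact_force: [0.5, 0.9, 0.6]
opening: 0.353
```

```bash
python3 - <<'E'
from h import *
mv([(.537,.144,.042)],V)
im=snapshot('side'); save('s13.png',cv2.resize(im[140:230,200:300],None,fx=6,fy=6,interpolation=cv2.INTER_CUBIC))
E
```

```text
clk 14.87 pos [0.5388 0.1448 0.042 ] x [ 0.023 -0.006 -1.   ] y [ 0.202  0.979 -0.002] F [0.5 0.9 0.6] open 0.353
q [-0.28  0.93 -0.12  1.92  0.38  0.3   0.65]
yaw 0.002
[-0.01, -0.11, -0.16]
```

View pics/s13.png

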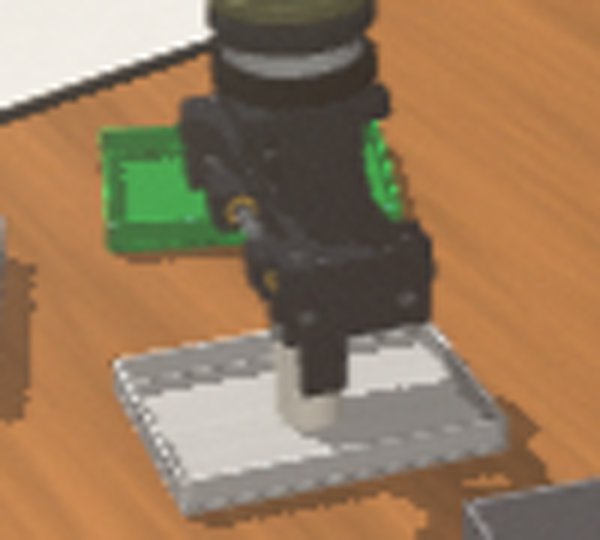

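apply_moves(delta_pos=[[0.1,0,0],[0.1,0,0],[0.1,0,0]], yaw=[0,0,0], gripper=[15,15,15], force=5)

```text
clock: 15.17
tool_pos: [0.539, 0.1447, 0.0413]
eef_rot: [0.071, 0.695, -0.073, 0.712]
contact_force: [0.2, -1.2, 4.3]
opening: 0.355
```

The upward force of 4.3 N shows it is resting on the tray floor. I'll open slowly and then retreat upwards.

apply_moves(delta_pos=[[0,0,0],[0,0,0],[0,0,0],[0,0,0],[0,0,0],[0,0,0]], yaw=[0,0,0,0,0,0], gripper=[38,42,48,55,60,60], force=5)

```text
clock: 15.67
tool_pos: [0.5389, 0.1447, 0.0412]
eef_rot: [0.071, 0.695, -0.073, 0.712]
contact_force: [-0.0, 0.1, 0.7]
opening: 0.603
```

apply_moves(delta_pos=[[-1,0,0],[-3,0,0],[-5.5,0,0.1],[-8.5,0,0.1],[-12,0,0.2],[-15,0,0.2],[-17,0,0.2],[-17,0,-3],[-17,0,-6],[-17,0,-6]], yaw=[0,0,0,0,0,0,0,0,0,0], gripper=[60,60,60,60,60,60,60,60,60,60])

```text
clock: 16.5
tool_pos: [0.47, 0.1586, 0.2105]
eef_rot: [0.068, 0.697, -0.072, 0.71]
contact_force: [-0.3, -0.7, -0.8]
opening: 0.6
```

```bash
python3 - <<'E'
from h import *
mv([])
for c in ['side','top']:
    save(c[0]+'14.png',snapshot(c))
    print(c,[(np.round(d['pixel'],1).tolist(),round(d['score'],2)) for d in spot_point('bottle_mid',c)])
E
```

```text
clk 16.5 pos [0.47   0.1586 0.2105] x [ 0.018 -0.007 -1.   ] y [ 0.198  0.98  -0.004] F [-0.3 -0.7 -0.8] open 0.6
q [-0.27  0.59 -0.25  2.    0.29  0.57  0.65]
side [([250.1, 201.1], 0.59)]
top [([216.0, 165.7], 0.45)]
```

View pics/s14.png

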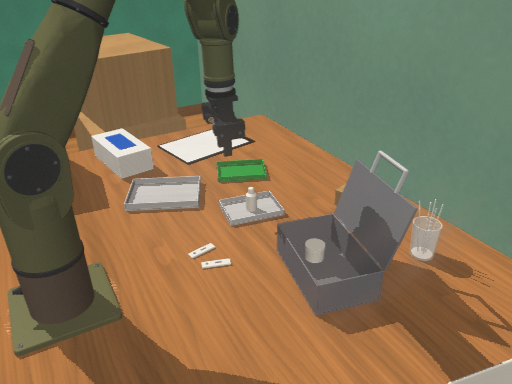

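View pics/t14.png

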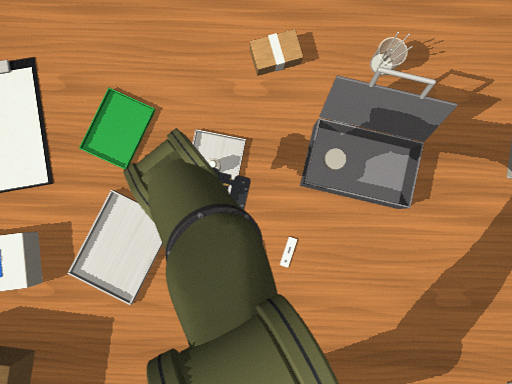

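The bottle stands upright in the small steel tray at side (251,201). The lid is open and leaning back, the jar is still in the box, and the gripper is clear. I'll hand it in.

```bash
python3 - <<'E'
from plant import *
print(finish_job())
E
```

```text
the job is handed in; nothing more can be done
None
```

The job is done and handed in at about 16.7 s, with the lid open and the bottle standing in the smaller steel tray. I swung the lid over by its bar until it stayed open by itself. Then I gripped the bottle by its body, lifted it out and set it down near the tray's middle.

**Last checks:** The final side view shows the bottle upright in the tray, the lid leaning back open, the jar still in the box, and the gripper about 17 cm above the tray touching nothing. In the final top view the arm partly hides the tray, so it confirms less.

**What went wrong or disagreed:**
- **Lid swing:** the wrist force rose to about 36 N partway because my path was a few mm too wide of the hinge. I eased in and finished the swing at low force.
- **First grip on the bottle:** it was about 7 mm off and 9 mm high because the arm had not finished its move. I opened, corrected and gripped again.
- **Measurements:** the wrist camera was off by 4–7 pixels from my projections. The bottle top came out at 71 mm against the expected 74 mm. Neither affected the result.

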